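# Spice jar out of the bread bin

## Robot

A 6-joint arm with a two-finger parallel gripper is mounted at the origin on a cart in front of the work surface, level with it; the furniture and walls round the work are solid. World frame = base frame: x ahead of the robot, y to its left, z up, the work surface at z = 0. Lengths are in m, angles in rad, forces in N, time in s.
With the tool pointing down it reaches from about 0.15 to 0.775 m from the base axis. Payload 6.1 kg.
Tool frame: the origin (TCP) lies at the centre of the arm's flange, where the gripper is bolted on; the fingertips stand 173 mm ahead of it and the grasp point (between the pads) lies 155 mm ahead of it (env.tcp_to_tips is the distance from the TCP to the fingertips, in m); z points along the fingers, y is the line along which they close (so a half turn about z gives the same grasp; the last joint's range is limited). The gripper opens to 85 mm and grips with 20 to 120 N. Pads are 22 mm wide; open, the fingers measure 114 mm over their backs; the gripper's body (76 mm by 85 mm) begins 54 mm behind the grasp point. The pads swing forward as they close: fully open they stand 13 mm farther back than shut.
Start: joints at [1.125, 0.126, -0.04, 1.405, 0, 1.571], TCP at [0.226, 0.474, 0.405] pointing down, gripper open.
Joint ranges: [-2.72, 2.72], [-0.95, 1.95], [-1.27, 1.35], [-1.78, 2.02], [-1.46, 1.47], [-3.14, 3.14]. Speed limits (rad/s): [2.39, 2.39, 3.01, 3.14, 3.14, 3.14].

## Interface

Orientations are given as a rotation vector (axis times angle).
In Python, from station import env gives the robot as it stands. Calls block until the motion is done:
- env.move_pose(position, orientation): joint-space move of the TCP to a pose.
- env.line_to(position, speed=0.15, ori=None, guard=None): straight line of the TCP; ori=None keeps the orientation; speed is the mean speed in m/s. With guard (N) it stops when the force on the tool has changed by that much, and returns True; else False.
- env.goto_joints(angles): joint-space move.
- env.grip(opening, force=None): finger opening in m; force is the grip in N (None keeps the last); returns when the fingers have stopped.
- env.wait(seconds).
- env.inverse_kinematics(position, orientation): joint angles nearest the present ones, or None.
- env.grab_frame(name): name is "side" or "top" or "wrist"; returns a dict with "color" (384x512x3 uint8, red, green, blue), "intrinsics" (3x3 intrinsics, pixels), "R" (3x3) and "t" (3): a world point X has camera coordinates R X + t; the wrist camera has in their place "tool_from_camera" (4x4, takes a point from camera to tool coordinates, whose origin is the TCP and whose axes are the flange's). Camera axes: x right, y down, z forward; pixel columns grow to the right and rows downward; lengths in m; the calibration is good to about 2 mm. A picture is of the moment at which its call begins: read the wrist's pose just before it. There is no depth.
A pose or a line that the arm cannot do raises env.MotionError and nothing moves.
- env.finish_job(): hands the job in; it is judged then, once.
Trained networks look in the newest picture that a camera, given by its name, has taken for a name from the list of things; names that differ only in an ending like _2 or _b are one class to them, and where a whole thing is asked for, a point or a joint stands for the part that bears it (a point fixed in the world has none). Each returns a list of dicts, best first, with "score" (0 to 1); they miss things now and then, are a little off and sometimes report something else, mostly with a low value. They report only what shows in the picture. A call takes as long as a camera call.
- env.find_in(name, camera): "extent" ([centre column, centre row, width, height] in pixels, round what is visible of it).
- env.masks_of(name, camera): "mask" (384x512 bool, what is visible of it) and "extent" ([centre column, centre row, width, height] in pixels, round what is visible of it).
- env.pinpoint(name, camera): "location" ([row, column] in pixels: a listed point, or the origin of a listed thing).
Readings, each from a call of its own:
- env.current_time_s(): time.
- env.current_qpos(): joint angles.
- env.current_joint_velocities(): joint speeds.
- env.current_tau(): joint torques, N m.
- env.current_position(): TCP position.
- env.current_eef_rot(): TCP orientation.
- env.current_force(): force on the tool from outside, world axes, zero at the start.
- env.current_ft_torque(): the same for the moment, N m.
- env.current_gripper_width(): finger opening in m.
- env.current_grasp_force(): force on a finger pad.
Only numpy, scipy, OpenCV 4.12 (cv2) and the standard library are available. Lean on these libraries where they do the work, as an engineer would, in place of code of your own. Each camera call takes 0.05 s, during which the arm holds its last target. There are 200 camera calls.

## Task

Push the bread bin's lid up and over so that it stays open by itself, then take the spice jar out and set it down, without dropping it, upright and wholly on the round wooden board. Leave the lid open and the tomato in the bin, do not shove or tip the bin, and leave the mug, the yoghurt tub and the tin where they are.

Things in the scene. Friction and masses are not known exactly. Their poses are not given: they have to be found in the camera images.
- bread_bin: White bread bin, loose, 1.0 kg plus lid; slides if pushed sideways with over about 8 N. Open box 200 mm deep (x), 240 wide (y), rim 115 mm above the washer, walls 5 mm, inner floor 8 mm up; wire handles 15 mm out from the sides. Origin: centre of its underside. x axis: from the lip side (facing the robot's right within 18 degrees) to the hinge side; z up. Stands on the left of the washer.
- bin_lid (a joint): Lid angle, rad: 0 shut (level on the rim), 1.57 upright, 1.95 open at its stop. Flat wooden board 214 mm lip to hinge, 246 wide, 10 thick, 0.3 to 0.5 kg, no handle, no catch, light friction; hinged along the bin's left rim, swings up and over to the robot's left. Let go below about 1.53 rad it falls shut, above that it falls open to the stop.
- lid_lip (a point): Middle of the lid's free edge, on its lower face; moves with the lid, 214 mm from the hinge line. Shut, it is 115 mm above the washer and hangs 14 mm out over the wall: a lip that a fingertip leaning in below it can push up.
- lid_hinge (a point): Middle of the hinge line, on the left rim of the bin (100 mm along x from its centre, 115 mm up); the line runs along the bin's y axis.
- spice_jar: Spice jar with a red cap, 45 mm diameter, 106 mm tall, 0.08 to 0.15 kg, standing in the bin; the cap is the top 21 mm. Hidden by the lid until that is opened. Origin: centre of its underside, z up along the jar. It stands in the near or the far half of the bin, the tomato in the other.
- tomato: Tomato, 62 mm diameter, 61 mm tall, lying in the bin. Origin: centre of its underside.
- round_board: Round plain wooden serving board, loose, 150 mm diameter, 12 mm thick, lying on the washer to the right of the bin. Origin: centre of its underside; its top is 12 mm above.
- mug: Mug with a dark band, 92 mm diameter, 95 mm tall, standing at the back of the washer. Origin: centre of its underside.
- yoghurt_tub: Yoghurt tub, 99 mm diameter, 128 mm tall, at the back of the washer. Origin: centre of its underside.
- tin: Flat food tin, 85 mm diameter, 37 mm tall, near the front edge of the washer. Origin: centre of its underside.

How it is judged:
On the way, in this order (a step that is already met when the one before it is completed fails the run):
1. the lid is swung past its balance point and rests open (over 1.75 rad) with the jar still in the bin (value of joint bin_lid above 1.75 rad and x of spice_jar in the frame of bread_bin between -0.1 and 0.1 m and y of spice_jar in the frame of bread_bin between -0.12 and 0.12 m and z of spice_jar in the frame of bread_bin below 0.05 m), for 0.3 s.
2. the jar is lifted clear of the bin's rim with the lid still open (value of joint bin_lid above 1.75 rad and z of spice_jar in the frame of bread_bin above 0.115 m), for 0.1 s.
At the end, for the whole second after the job is handed in: The lid rests open (over 1.75 rad); the spice jar stands at rest and upright (within 7 degrees) on the round board, the whole of its foot on it (centre within 54 mm of the board's centre), the board flat on the washer; the tomato is in the bin (value of joint bin_lid above 1.75 rad and horizontal distance between spice_jar and round_board below 0.054 m and z of spice_jar in the frame of round_board between 0.006 and 0.018 m and angle between spice_jar's own z axis and vertical below 0.12 rad and linear speed of spice_jar below 0.03 m/s and height (world z) of round_board below 0.006 m and angle between round_board's own z axis and vertical below 0.05 rad and x of tomato in the frame of bread_bin between -0.1 and 0.1 m and y of tomato in the frame of bread_bin between -0.12 and 0.12 m and z of tomato in the frame of bread_bin below 0.1 m); the robot touches nothing.
It fails at once if the bin is shoved more than 40 mm or tipped more than 14 degrees (distance of bread_bin from where it was at the start of the episode above 0.04 m or angle between bread_bin's own z axis and vertical above 0.25 rad).
It fails at once if the jar is dropped onto the board (falls on it faster than 0.6 m/s, out of the fingers) (linear speed of spice_jar above 0.6 m/s and horizontal distance between spice_jar and round_board below 0.09 m and contact force between the fingers and spice_jar below 0.1 N).
It fails at once if the mug, the tub or the tin is moved more than 40 mm or knocked over (distance of any of mug, yoghurt_tub, tin from where it was at the start of the episode above 0.04 m or angle between any of mug, yoghurt_tub, tin's own z axis and vertical above 0.4 rad).
It also fails if it takes over 54 s, if anything falls off the work surface, if the arm or the gripper's body presses on something with over 40 N, if the wrist force passes 120 N, or if a joint passes its speed limit or range.

## Working session

There is one attempt and no reset: what is moved stays moved. The work goes in short steps, each a Python script; the robot and the scene stay as the last script left them, time stands still between calls to the robot, and variables do not carry over. Pictures are saved under pics/ and viewed, at most 10 in all, crops included, and the job is handed in when it is done.

```bash
ls; mkdir -p pics
cat > h.py <<'E'
import numpy as np, cv2
from station import env
from scipy.spatial.transform import Rotation as Ro
def ray(f,rc,pose=None):
    K=f["intrinsics"]; d=np.linalg.inv(K)@np.array([rc[1],rc[0],1.0])
    if "R" in f:
        return -f["R"].T@f["t"], f["R"].T@d
    p,r=pose; R=Ro.from_rotvec(r).as_matrix(); T=f["tool_from_camera"]
    return R@T[:3,3]+p, R@T[:3,:3]@d
def at_z(f,rc,z,pose=None):
    o,d=ray(f,rc,pose); return o+d*(z-o[2])/d[2]
def save(f,n): cv2.imwrite("pics/"+n,f["color"][...,::-1])
def proj(f,X):
    c=f["R"]@np.asarray(X)+f["t"]; u=f["intrinsics"]@c; return u[:2]/u[2]
E
python3 - <<'E'
from h import *
ims=[]
for c in ["side","top"]:
    f=env.grab_frame(c); save(f,c+"0.png"); print(c,"cam at",-f["R"].T@f["t"],f["R"][2])
    for n,z in [("bread_bin",0),("lid_lip",.115),("lid_hinge",.115),("round_board",0),("mug",0),("yoghurt_tub",0),("tin",0)]:
        L=env.pinpoint(n,c)
        print(n,[(round(l["score"],2),np.round(l["location"]),at_z(f,l["location"],z).round(3)) for l in L[:2]])
print(env.current_time_s(),env.current_eef_rot())
E
```

```text
pics
side cam at [-0.02606975 -0.57004386  0.97722609] [ 0.48466228  0.465125   -0.74078419]
bread_bin [(0.84, array([163., 224.]), array([0.589, 0.158, 0.   ]))]
lid_lip [(0.79, array([157., 248.]), array([0.576, 0.041, 0.115]))]
lid_hinge [(0.61, array([116., 206.]), array([0.611, 0.242, 0.115]))]
round_board [(0.86, array([228., 288.]), array([ 0.54 , -0.132,  0.   ]))]
mug [(0.59, array([170., 329.]), array([ 0.778, -0.082,  0.   ]))]
yoghurt_tub [(0.73, array([203., 369.]), array([ 0.754, -0.236,  0.   ]))]
tin [(0.86, array([271., 236.]), array([ 0.36 , -0.125,  0.   ]))]
top cam at [0.3768722  0.01377133 1.1723493 ] [ 0.17994624 -0.01488139 -0.98356387]
bread_bin [(0.61, array([188., 208.]), array([0.605, 0.144, 0.   ]))]
lid_lip [(0.71, array([190., 240.]), array([0.577, 0.041, 0.115]))]
lid_hinge [(0.92, array([173., 166.]), array([0.623, 0.251, 0.115]))]
round_board [(0.7, array([210., 298.]), array([ 0.542, -0.137,  0.   ]))]
mug [(0.87, array([136., 278.]), array([ 0.779, -0.073,  0.   ]))]
yoghurt_tub [(0.78, array([142., 331.]), array([ 0.762, -0.243,  0.   ]))]
tin [(0.91, array([267., 292.]), array([ 0.367, -0.119,  0.   ]))]
0.8 [6.94431530e-01 3.06383514e+00 6.23814720e-05]
```

View pics/side0.png

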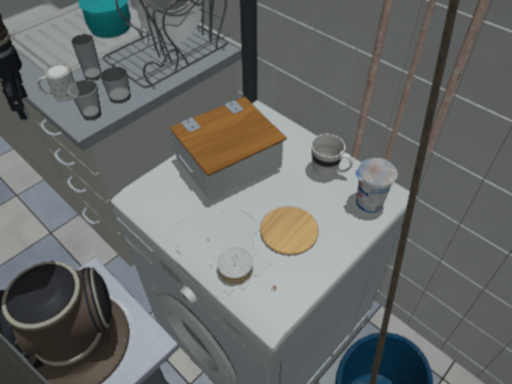

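View pics/top0.png

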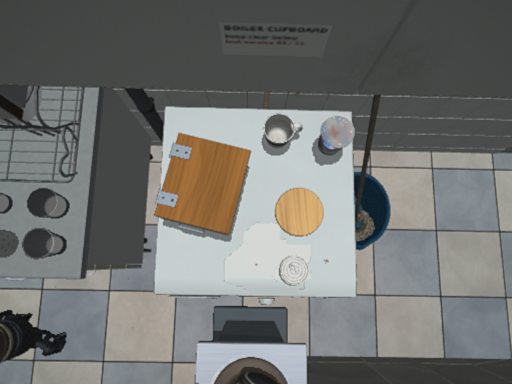

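The two pictures agree: lid hinged at left-rear (hinges near px (165–180, 150–200) in top view), lip edge facing right, and the round board, tin, mug and tub clear to the right of the bin. Next I'll fit the lid rectangle and check which tool tilts can follow the lip's arc.

Run:
```python
from h import *
for c in ["top","side"]:
    f=env.grab_frame(c); m=env.masks_of("bin_lid",c)[0]
    k=max(cv2.findContours(m["mask"].astype(np.uint8),cv2.RETR_EXTERNAL,cv2.CHAIN_APPROX_NONE)[0],key=cv2.contourArea)[:,0]
    P=np.array([at_z(f,(v,u),.125)[:2] for u,v in k]).astype(np.float32)
    r=cv2.minAreaRect(P); print(c,m["score"],np.round(r[0],3),np.round(r[1],3),r[2]); print(cv2.boxPoints(r).round(3))
    t=env.masks_of("round_board",c)[0]["mask"]; k=max(cv2.findContours(t.astype(np.uint8),cv2.RETR_EXTERNAL,cv2.CHAIN_APPROX_NONE)[0],key=cv2.contourArea)[:,0]
    P=np.array([at_z(f,(v,u),.012)[:2] for u,v in k]).astype(np.float32); print("board",cv2.minEnclosingCircle(P),P.mean(0))
# reachability
def rot(yawvec,t,closing):
    ux=np.array([*yawvec,0]); by=np.array([-ux[1],ux[0],0])
    z=np.sin(t)*ux-np.cos(t)*np.array([0,0,1]); y=by if closing=="y" else np.cross(z,by); 
    return np.column_stack([np.cross(y,z),y,z])
ux=np.array([.61,.246])-np.array([.577,.041]); ux/=np.linalg.norm(ux); h=np.array([.62,.249,.115])
for cl in "yx":
  for s in (1,-1):
    for t in (30,45,60,75,90):
      R=rot(ux,np.radians(t),cl)@np.diag([s,s,1]); o=""
      for th in np.linspace(0,1.7,9):
        p=h+.205*np.array([*(-np.cos(th)*ux),np.sin(th)])-.173*R[:,2]
        q=env.inverse_kinematics(p,Ro.from_matrix(R).as_rotvec()); o+="-" if q is None else "#"
      print(cl,s,t,o)
```

```text
top 0.79 [0.596 0.143] [0.217 0.249] 77.11592864990234
[[0.45  0.065]
 [0.693 0.009]
 [0.742 0.221]
 [0.499 0.276]]
board ((0.5347958207130432, -0.1390066146850586), 0.07700950652360916) [ 0.53395915 -0.13981119]
side 0.81 [0.593 0.14 ] [0.223 0.249] 77.84827423095703
[[0.448 0.057]
 [0.691 0.005]
 [0.738 0.223]
 [0.495 0.276]]
board ((0.5325057506561279, -0.14370055496692657), 0.07744240760803223) [ 0.53001046 -0.14370373]
y 1 30 #########
y 1 45 #########
y 1 60 #########
y 1 75 #########
y 1 90 --------#
y -1 30 #########
y -1 45 #########
y -1 60 #########
y -1 75 #########
y -1 90 --------#
x 1 30 #########
x 1 45 #########
x 1 60 #########
x 1 75 #########
x 1 90 --------#
x -1 30 #########
x -1 45 #########
x -1 60 #########
x -1 75 #########
x -1 90 --------#
```

```bash
cat >> h.py <<'E'
a=np.radians(77.4); ux=np.array([np.cos(a),np.sin(a),0]); by=np.array([-ux[1],ux[0],0]); ez=np.array([0,0,1.])
C=np.array([.595,.1415,0]); H=C+.107*ux+.115*ez
T=np.radians(70); zt=np.sin(T)*ux-np.cos(T)*ez; up=np.cos(T)*ux+np.sin(T)*ez
def tilt(s): 
    y=s*by; return np.column_stack([np.cross(y,zt),y,zt])
def corner(p): return p-.011*up-.173*zt   # TCP for tip's upper corner at p
def arc(r,th): return H+r*(-np.cos(th)*ux+np.sin(th)*ez)
E
python3 - <<'E'
from h import *
env.grip(0.0); 
for s in (1,-1):
    o=Ro.from_matrix(tilt(s)).as_rotvec()
    for p in (corner(H-.207*ux-.01*ez-.07*ux),corner(H-.207*ux-.01*ez),corner(arc(.18,.8)),corner(arc(.17,1.7))): print(s,p.round(3),np.round(env.inverse_kinematics(p,o),2))
E
```

```text
1 [ 0.522 -0.187  0.154] [-0.54  0.61 -0.19  1.48  1.1  -2.34]
1 [ 0.537 -0.118  0.154] [-0.42  0.53 -0.3   1.25  1.17 -2.11]
1 [ 0.555 -0.039  0.293] [-0.28  0.28 -0.28  1.17  1.22 -1.74]
1 [0.587 0.105 0.332] [-0.01  0.12 -0.43  0.51  1.17 -1.02]
-1 [ 0.522 -0.187  0.154] [-0.54  0.61 -0.19  1.48  1.1   0.8 ]
-1 [ 0.537 -0.118  0.154] [-0.42  0.53 -0.3   1.25  1.17  1.03]
-1 [ 0.555 -0.039  0.293] [-0.28  0.28 -0.28  1.17  1.22  1.4 ]
-1 [0.587 0.105 0.332] [-0.01  0.12 -0.43  0.51  1.17  2.12]
```

Run:
```python
from h import *
o=Ro.from_matrix(tilt(-1)).as_rotvec()
p0=corner(H-.207*ux-.012*ez-.05*ux)
env.move_pose(p0+.18*ez-.03*ux,o)
env.line_to(p0,speed=.2)
f=env.grab_frame("side"); save(f,"side1.png")
print(env.current_time_s(),env.current_position()-p0,env.current_force(),env.current_gripper_width())
cv2.imwrite("pics/side1c.png",cv2.resize(f["color"][60:300,130:430,::-1],None,fx=2.5,fy=2.5,interpolation=cv2.INTER_CUBIC))
```

```text
5.1917 [ 0.00040772 -0.00017696  0.00115662] [-0.12015243 -0.62647925 -0.28074063] 0.00011115488502983554
```

View pics/side1c.png

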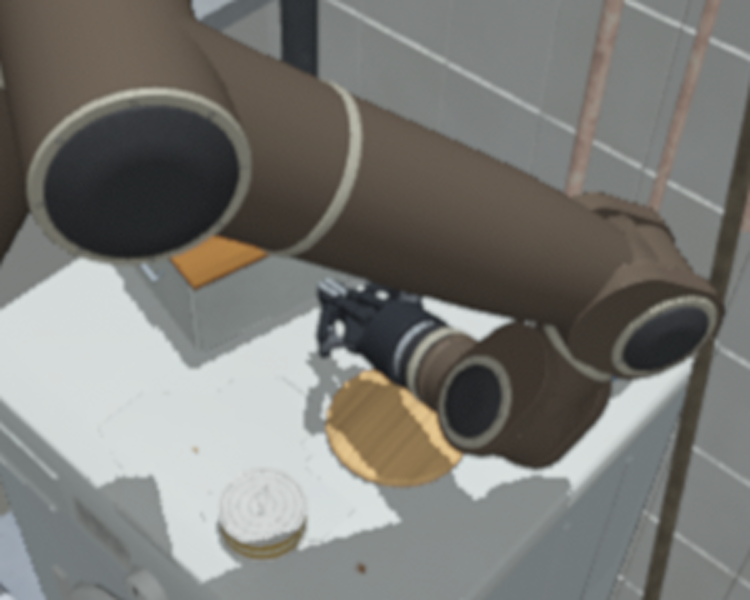

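The wrist is over the round board with the closed fingers level with the lip (fingertips near crop px (325, 290)). Nothing is touched. Next I move in under the lip and swing the lid up.

Run:
```python
from h import *
p1=corner(H-.207*ux-.012*ez)
hit=env.line_to(p1,speed=.06,guard=3); print("in",hit,((env.current_position()-p1)@ux).round(4),env.current_force().round(2))
p=env.current_position()
if hit: env.line_to(p-.002*ux,speed=.05); 
r0=.207-((env.current_position()-p1)@ux); print(r0)
mx=0
for th in np.r_[np.arange(.05,1.66,.1),1.68]:
    r=np.interp(th,[0,.35,.9,1.7],[r0,min(r0,.205),.185,.17])
    env.line_to(corner(arc(r,th)),speed=.12)
    F=env.current_force(); mx=max(mx,np.linalg.norm(F)); 
    if round(th*20)%4==1: print(round(th,2),F.round(1))
print("max",mx,env.current_time_s())
for c in ("top","side"):
    f=env.grab_frame(c); save(f,c+"2.png"); print([(l["score"],at_z(f,l["location"],.115).round(3)) for l in env.pinpoint("lid_hinge",c)[:1]])
cv2.imwrite("pics/two2.png",cv2.resize(np.hstack([cv2.imread("pics/top2.png"),cv2.imread("pics/side2.png")])[:300],(800,234)))
```

```text
in False -0.0001 [ 0.13  0.22 -0.09]
0.2071231408632275
0.05 [ 0.7 -2.8 -1.5]
0.25 [ 0.6 -5.9 -0.1]
0.45 [ 1.6 -0.5 -2. ]
0.65 [-0.1 -1.4 -0.1]
0.85 [-0.1 -1.4 -1. ]
1.05 [-0.3 -1.6  0.6]
1.25 [-0.5 -0.8 -0.2]
1.45 [-0.2 -1.   0.4]
1.65 [-0.8  0.3 -0.1]
max 5.927254893338526 11.7083
[(0.62, array([0.617, 0.246, 0.115]))]
[(0.69, array([0.619, 0.257, 0.115]))]
```

View pics/two2.png

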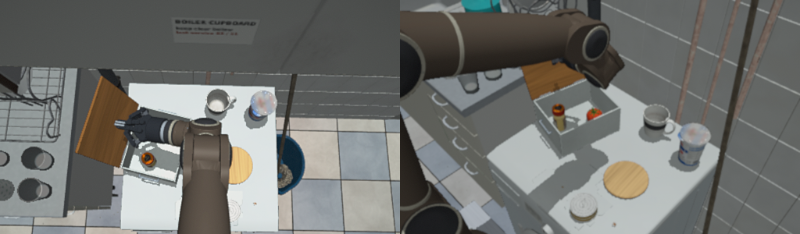

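The lid is over at its stop; the jar (red cap) shows in the near half and the tomato in the far half, with the bin unmoved. Next: back out and locate the jar.

Run:
```python
from h import *
env.line_to(env.current_position()-.12*ux+.06*ez,speed=.25)
y=-by
D=np.column_stack([np.cross(by,-ez),by,-ez])
env.goto_joints(env.current_qpos()*np.array([0,1,1,1,0,0])+np.array([-.6,-.3,-.1,.3,0,1.2]))
print(env.current_time_s(),env.current_position())
f={}
for c in ("top","side"):
    f[c]=env.grab_frame(c); save(f[c],c+"3.png")
    for n,z in (("spice_jar",.008),("tomato",.008),("lid_hinge",.115),("bread_bin",0),("round_board",0)):
        L=env.pinpoint(n,c); E=env.find_in(n,c)
        print(c,n,[(round(l["score"],2),at_z(f[c],l["location"],z).round(3)) for l in L[:2]],[np.round(e["extent"]) for e in E[:1]])
cv2.imwrite("pics/c3.png",np.hstack([cv2.resize(f["top"]["color"][100:260,130:330,::-1],(400,320)),cv2.resize(f["side"]["color"][60:220,130:330,::-1],(400,320))]))
```

```text
14.325 [ 0.30352323 -0.20716021  0.41365133]
top spice_jar [(0.78, array([0.535, 0.186, 0.008]))] [array([192., 206.,  21.,  23.])]
top tomato [(0.83, array([0.66 , 0.135, 0.008]))] [array([213., 170.,  23.,  17.])]
top lid_hinge [(0.91, array([0.625, 0.246, 0.115])), (0.74, array([0.531, 0.164, 0.115]))] [array([172., 168., 145., 137.])]
top bread_bin [(0.89, array([0.599, 0.153, 0.   ])), (0.18, array([0.546, 0.186, 0.   ]))] [array([170., 166., 153., 135.])]
top round_board [(0.66, array([ 0.538, -0.143,  0.   ]))] [array([300., 212.,  54.,  50.])]
side spice_jar [(0.72, array([0.552, 0.188, 0.008]))] [array([204., 152.,  17.,  38.])]
side tomato [] []
side lid_hinge [(0.77, array([0.609, 0.26 , 0.115]))] [array([218., 145., 128., 112.])]
side bread_bin [(0.76, array([ 0.594,  0.151, -0.   ])), (0.6, array([0.692, 0.346, 0.   ]))] [array([218., 145., 127., 113.])]
side round_board [] [array([289., 231.,  59.,  47.])]
```

View pics/c3.png

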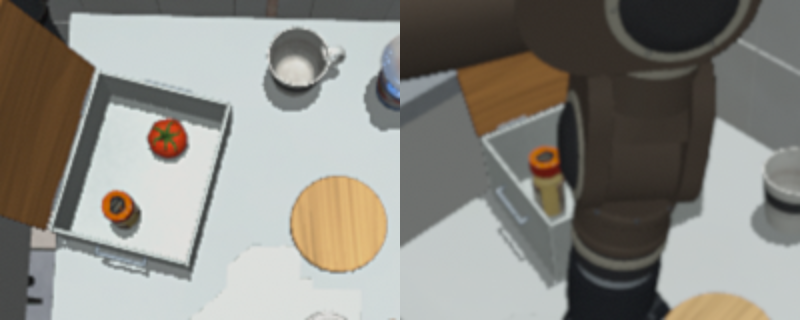

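Top crop: red cap at about (118, 205), i.e. full px (189, 202); tomato at crop (168, 138), well clear. The lid lies open to the left. I'll go above the jar for a wrist look.

```bash
cat >> h.py <<'E'
def down(s=1,v=ux):
    y=s*v; return Ro.from_matrix(np.column_stack([np.cross(y,-ez),y,-ez])).as_rotvec()
def look(n,z,cam="wrist"):
    pose=(env.current_position(),env.current_eef_rot()); f=env.grab_frame(cam); L=env.masks_of(n,cam); P=env.pinpoint(n,cam)
    e=L[0]["extent"] if L else None
    return f, (at_z(f,(e[1],e[0]),z,pose).round(4) if L else None), e, [(round(l["score"],2),at_z(f,l["location"],z,pose).round(4)) for l in P[:1]], pose
E
python3 - <<'E'
from h import *
f=env.grab_frame("top"); print("cap top",at_z(f,(202.5,189),.114))
env.grip(.085)
J=np.array([.538,.186,0]); q0=env.current_qpos()
best=min(((s,env.inverse_kinematics(J+.40*ez,down(s))) for s in (1,-1)),key=lambda a:abs(a[1][5])); print(best)
s=best[0]
env.move_pose(J+.40*ez-.0*ux,down(s))
f,c,e,P,pose=look("spice_jar",.114); print(c,e,P); save(f,"w4.png"); print(env.current_time_s(),env.current_force())
E
```

```text
cap top [0.5399175  0.18177877 0.114     ]
(1, array([0.33286121, 0.21043542, 0.05119483, 1.41155573, 0.        ,
       0.55277269]))
[0.5335 0.1893 0.114 ] [257.0, 184.2, 45.4, 64.8] [(0.93, array([0.5203, 0.1925, 0.114 ]))]
18.0833 [ 0.07175654  0.87137847 -0.0202553 ]
```

View pics/w4.png

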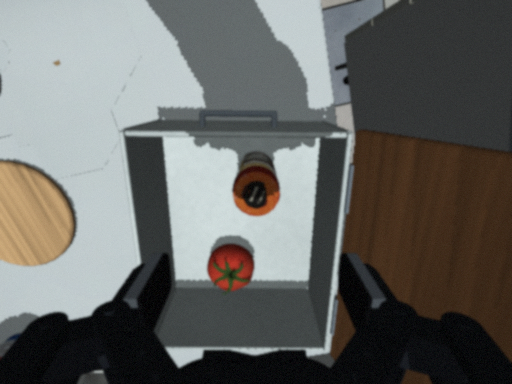

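Wrist view: cap's top disc is centred near (col 257, row 194), the tomato is at (231, 267), and there is free floor either side for the fingers. Now to grasp and lift.

Run:
```python
from h import *
pose=(env.current_position(),env.current_eef_rot()); f=env.grab_frame("wrist")
c=at_z(f,(194,257),.114,pose); print(c)
J=(c+np.array([.5399,.1818,.114]))/2; J[2]=0; print(J)
env.line_to(J+.30*ez,speed=.2)
print("guard",env.line_to(J+(.155+.083)*ez,speed=.1,guard=6), env.current_force().round(2))
env.grip(.0,force=30)
print("width",env.current_gripper_width(),env.current_grasp_force(),env.current_position().round(4))
env.line_to(J+(.155+.083+.20)*ez,speed=.15)
print("width",env.current_gripper_width(),env.current_grasp_force(),env.current_force().round(2),env.current_time_s())
f=env.grab_frame("side"); save(f,"s5.png")
f2=env.grab_frame("top"); cv2.imwrite("pics/c5.png",np.hstack([cv2.resize(f2["color"][80:260,130:355,::-1],(400,320)),cv2.resize(f["color"][40:200,130:330,::-1],(400,320))]))
for n in("round_board",): print(env.pinpoint(n,"side"),[at_z(f2,l["location"],0) for l in env.pinpoint(n,"top")])
```

```text
[0.54278568 0.18714346 0.114     ]
[0.54134284 0.18447173 0.        ]
guard False [1.17 0.25 0.46]
width 0.04384982302861483 30.3356843884103 [0.5416 0.1846 0.2387]
width 0.04420336045641337 30.619464756455272 [ 0.07 -0.04 -2.16] 21.4917
[{'location': [230.1, 287.6], 'score': 0.96}] [array([ 0.53649777, -0.13753982,  0.        ])]
```

View pics/c5.png

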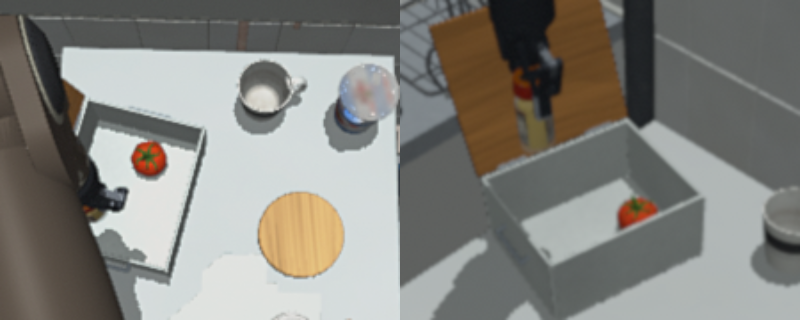

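The jar hangs upright in the fingers above the rim (side crop about (530, 110)). The tomato is still in the bin and the lid is open. Now to carry it to the board and place it.

Run:
```python
from h import *
B=np.array([.535,-.139,0]); p=env.current_position()
env.line_to(np.array([B[0],B[1],p[2]]),speed=.2)
env.line_to(B+.265*ez,speed=.2)
h=env.line_to(B+.240*ez,speed=.03,guard=3)
print(h,env.current_position().round(4),env.current_force().round(2),env.current_gripper_width())
if h or env.current_position()[2]<.2435:
    env.grip(.065); env.wait(.3)
    env.grip(.085)
    env.line_to(env.current_position()+.16*ez,speed=.12)
    env.goto_joints(env.current_qpos()+np.array([-.5,0,0,0,0,0])); env.wait(.3)
    print(env.current_time_s())
    f={}
    for c in ("top","side"):
        f[c]=env.grab_frame(c)
        for n,z in (("spice_jar",.012),("round_board",0)): print(c,n,[(round(l["score"],2),at_z(f[c],l["location"],z).round(3)) for l in env.pinpoint(n,c)[:1]])
    cv2.imwrite("pics/c6.png",np.hstack([cv2.resize(f["top"]["color"][80:280,130:380,::-1],(400,320)),cv2.resize(f["side"]["color"][60:260,130:380,::-1],(400,320))]))
```

```text
True [ 0.5349 -0.1388  0.2425] [-0.82  0.39  3.25] 0.04374239029946715
28.9917
top spice_jar [(0.54, array([ 0.527, -0.144,  0.012]))]
top round_board [(0.97, array([ 0.54 , -0.145,  0.   ]))]
side spice_jar [(0.8, array([ 0.537, -0.138,  0.012]))]
side round_board [(0.62, array([ 0.533, -0.142,  0.   ]))]
```

View pics/c6.png

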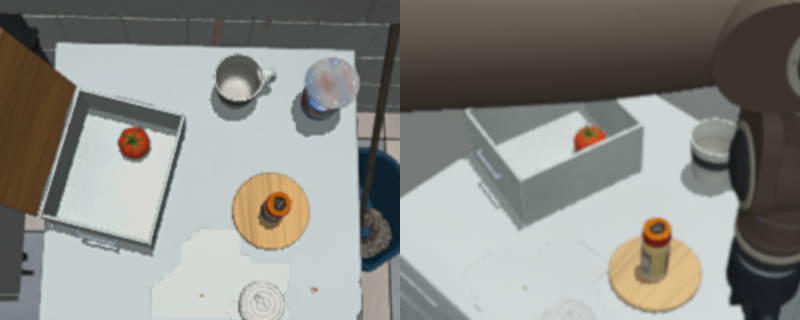

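The jar stands upright in the middle of the board, the lid is open, the tomato is in the bin, and the arm touches nothing.

```bash
python3 -c "
from h import *
print(env.current_force().round(2)); print(env.finish_job())"
```

```text
[-0.52 -0.21  0.62]
the job is handed in; nothing more can be done
None
```

The job is handed in, but the verdict was not shown to me: in the last pictures the lid stood open, the jar stood upright in the middle of the round board, the tomato was in the bin, nothing else had visibly moved, and the clock read about 29 s of the 54 s allowed.

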